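# Find and release the latched key of the lane call box

### The arm

A 6-joint arm with a two-finger parallel gripper is mounted at the origin on the work surface; the furniture and walls round the work are solid. World frame = base frame: x ahead of the robot, y to its left, z up, the work surface at z = 0. Lengths are in mm, angles in rad, forces in N, time in s.
With the tool pointing down it reaches from about 275 to 725 mm from the base axis. Payload 5.6 kg.
Tool frame: the origin (TCP) lies at the very end of the fingers, on their centre line; the grasp point (between the pads) lies 19 mm behind it; z points along the fingers, y is the direction in which the jaws open and shut (so a half turn about z gives the same grasp; the last joint's range is limited). The gripper opens to 85 mm and grips with 20 to 120 N. Pads are 22 mm wide; open, the fingers measure 114 mm over their backs; the gripper's body (76 mm by 85 mm) begins 54 mm behind the grasp point. The pads swing forward as they close: fully open they stand 13 mm farther back than shut.
Start: joints at [-0.934, 0.255, 0.108, 0, -1.424, -0.285], TCP at [189.542, -516.301, 231.283] pointing down, gripper open.
Joint ranges: [-2.95, 2.95], [-1.21, 1.97], [-1.09, 1.5], [-2.87, 1.71], [-2.94, -0.07], [-3.05, 3.05]. Speed limits (rad/s): [2.57, 2.57, 3.14, 3.14, 3.14, 3.14].

### API

Orientations are given as a rotation vector (axis times angle).
In Python, from station import get_state, capture, get_calibration, job_done, spot_in gives the robot as it stands.
- The arm moves only by the shell command python3 -m inch 'ROWS' [OPENING]. ROWS is JSON, a list that holds one entry, the list of rows, each a list of 4 numbers: the shift along the tool's x, y, z in m, then the turn about the tool's z in rad. A call has 1 to 10 rows; each row is the pose to reach, as a shift and turn from the pose commanded when the call began, along the tool's axes at that moment; what a row does not reach only later rows make up. A row lasts 1/10 s, in which the tool goes at most 50 mm and 8.59 degrees, less where a joint would pass 70% of its speed; a pose out of reach is approached as far as the arm can. A call with a gripper value outside its range is refused whole. OPENING is the gripper's target within -1 to 1 (shut at 1, half-way at 0, fully open at -1), set as the call begins (- or left out, the last holds). The fingers move at their own pace and stop on an object; the grip force is fixed at half the most. Time passes only in rows, so rows that repeat a pose let the fingers close. It gives the time, the measured TCP pose, the force and the opening at its end, in the units of the state.
- get_state(): the state, without advancing time (a new reading comes with each control period).
- capture(name): name is "scene" or "top" or "wrist"; returns the picture (384x512x3 uint8, blue, green, red); there is no depth.
- get_calibration(name): a dict with "mtx" (3x3 intrinsics, pixels), "R" (3x3) and "t" (3): a world point X has camera coordinates R X + t. Camera axes: x right, y down, z forward; pixel columns grow to the right and rows downward; lengths in mm; the calibration is good to about 2 mm. A picture is of the moment at which its call begins: read the wrist's pose just before it. get_calibration takes no time and is no camera call; for the wrist camera it gives the pose at the moment of the call.
- job_done(): hands the job in, once; it reports no verdict.
Trained networks look in the newest picture that a camera, given by its name, has taken for a name from the list of things; names that differ only in an ending like _2 or _b are one class to them, and where a whole thing is asked for, a point or a joint stands for the part that bears it (a point fixed in the world has none). Each returns a list of dicts, best first, with "confidence" (0 to 1); they miss things now and then, are a little off and sometimes report something else, mostly with a low value. They report only what shows in the picture. A call takes as long as a camera call.
- spot_in(camera, thing): "centre" ([x, y, z] in mm, in the coordinates of the camera as it stood for that picture, good to about 4 mm: the middle of the surface that is visible of it).
The state is a dict: "time": time; "joints": joint angles; "dq": joint speeds; "joint_efforts": joint torques, N m; "position": TCP position; "eef_rot": TCP orientation; "ft_force": force on the tool from outside, world axes, zero at the start; "moment": the same for the moment, N m; "width": finger opening in mm.
Only numpy, scipy, OpenCV 4.12 (cv2) and the standard library are available. Lean on these libraries where they do the work, as an engineer would, in place of code of your own. Each camera call takes 0.05 s, during which the arm holds its last target.

### The job

On the packing table's call box one of the four identical keys is still latched down from the last order. With the fingertips tap each key lightly in turn, without pushing it in far, from the left end of the row to the right as the robot sees it; then press the key that was already down firmly to release it and let go, so that all four stand up. Only touch and press the keys: lift nothing, and leave the things round the box where they are.

Things in the scene. Friction and masses are not known exactly. Their poses are not given: they have to be found in the camera images.
- call_box: the call box: fixed grey box, 110 mm deep (its x, away from the robot), 250 mm long (its y, to the left), 50 mm tall, with four identical white keys standing in a row along its y axis, 50 mm apart, at y = +75, +25, -25 and -75 mm. Origin: centre of its underside, on the table. Which key stands in which place changes from start to start.
- lane_a: the place of key a in the box, key included; does not move. Origin on the table right below the key's centre, axes as the box's. A free key pressed deeper than 7 mm counts as latched by mistake; a tap that stops 5 to 6 mm below the up height touches any key, free or latched, and changes none
- key_a_top (a point): centre of the top face of key a; moves with the key. Key cap: white, 30 mm (box x) by 26 mm (box y), flat top 64 mm above the table when up (14 mm over the box's top), 60 mm when latched
- key_a (a joint): how far this key is pressed down, m: 0 up, 0.004 latched, 0.010 bottomed. Spring: 1.2 N to start from the top, 0.6 N more per mm. The latched key does not give below 3.6 N; pressed to 8 mm or more below the up position (6 N) it unlatches, and rises fully once let go
- lane_b: the place of key b in the box, key included; does not move. Origin on the table right below the key's centre, axes as the box's. A free key pressed deeper than 7 mm counts as latched by mistake; a tap that stops 5 to 6 mm below the up height touches any key, free or latched, and changes none
- key_b_top (a point): centre of the top face of key b; moves with the key. Key cap: white, 30 mm (box x) by 26 mm (box y), flat top 64 mm above the table when up (14 mm over the box's top), 60 mm when latched
- key_b (a joint): how far this key is pressed down, m: 0 up, 0.004 latched, 0.010 bottomed. Spring: 1.2 N to start from the top, 0.6 N more per mm. The latched key does not give below 3.6 N; pressed to 8 mm or more below the up position (6 N) it unlatches, and rises fully once let go
- lane_c: the place of key c in the box, key included; does not move. Origin on the table right below the key's centre, axes as the box's. A free key pressed deeper than 7 mm counts as latched by mistake; a tap that stops 5 to 6 mm below the up height touches any key, free or latched, and changes none
- key_c_top (a point): centre of the top face of key c; moves with the key. Key cap: white, 30 mm (box x) by 26 mm (box y), flat top 64 mm above the table when up (14 mm over the box's top), 60 mm when latched
- key_c (a joint): how far this key is pressed down, m: 0 up, 0.004 latched, 0.010 bottomed. Spring: 1.2 N to start from the top, 0.6 N more per mm. The latched key does not give below 3.6 N; pressed to 8 mm or more below the up position (6 N) it unlatches, and rises fully once let go
- lane_d: the place of key d in the box, key included; does not move. Origin on the table right below the key's centre, axes as the box's. A free key pressed deeper than 7 mm counts as latched by mistake; a tap that stops 5 to 6 mm below the up height touches any key, free or latched, and changes none
- key_d_top (a point): centre of the top face of key d; moves with the key. Key cap: white, 30 mm (box x) by 26 mm (box y), flat top 64 mm above the table when up (14 mm over the box's top), 60 mm when latched
- key_d (a joint): how far this key is pressed down, m: 0 up, 0.004 latched, 0.010 bottomed. Spring: 1.2 N to start from the top, 0.6 N more per mm. The latched key does not give below 3.6 N; pressed to 8 mm or more below the up position (6 N) it unlatches, and rises fully once let go
- sauce_cup: filled foil sauce pot, 64 mm across, 33 mm tall, left of the box; loose; a bystander. Origin: centre of its underside
- empty_cup: empty foil sauce pot, 62 mm across, 30 mm tall, left of the box, nearer the robot; loose; a bystander. Origin: centre of its underside
- tape: roll of packing tape lying flat, 92 mm across, 48 mm tall, right of the box; loose; a bystander. Origin: centre of its underside
- pen: marker pen, 135 mm long, 16 mm thick, lying in front of the box (robot side); loose; a bystander. Origin: centre of its underside

How it is judged (in metres and radians):
On the way, in this order (a step that is already met when the one before it is completed fails the run):
1. the leftmost key is tapped by the fingers (((y of lane_a in the frame of call_box between 0.055 and 0.095 m and contact force between the fingers and lane_a above 0.3 N) or (y of lane_b in the frame of call_box between 0.055 and 0.095 m and contact force between the fingers and lane_b above 0.3 N) or (y of lane_c in the frame of call_box between 0.055 and 0.095 m and contact force between the fingers and lane_c above 0.3 N) or (y of lane_d in the frame of call_box between 0.055 and 0.095 m and contact force between the fingers and lane_d above 0.3 N))), for 0.04 s.
2. the second key is tapped by the fingers (((y of lane_a in the frame of call_box between 0.005 and 0.045 m and contact force between the fingers and lane_a above 0.3 N) or (y of lane_b in the frame of call_box between 0.005 and 0.045 m and contact force between the fingers and lane_b above 0.3 N) or (y of lane_c in the frame of call_box between 0.005 and 0.045 m and contact force between the fingers and lane_c above 0.3 N) or (y of lane_d in the frame of call_box between 0.005 and 0.045 m and contact force between the fingers and lane_d above 0.3 N))), for 0.04 s.
3. the third key is tapped by the fingers (((y of lane_a in the frame of call_box between -0.045 and -0.005 m and contact force between the fingers and lane_a above 0.3 N) or (y of lane_b in the frame of call_box between -0.045 and -0.005 m and contact force between the fingers and lane_b above 0.3 N) or (y of lane_c in the frame of call_box between -0.045 and -0.005 m and contact force between the fingers and lane_c above 0.3 N) or (y of lane_d in the frame of call_box between -0.045 and -0.005 m and contact force between the fingers and lane_d above 0.3 N))), for 0.04 s.
4. the rightmost key is tapped by the fingers (((y of lane_a in the frame of call_box between -0.095 and -0.055 m and contact force between the fingers and lane_a above 0.3 N) or (y of lane_b in the frame of call_box between -0.095 and -0.055 m and contact force between the fingers and lane_b above 0.3 N) or (y of lane_c in the frame of call_box between -0.095 and -0.055 m and contact force between the fingers and lane_c above 0.3 N) or (y of lane_d in the frame of call_box between -0.095 and -0.055 m and contact force between the fingers and lane_d above 0.3 N))), for 0.04 s.
5. the latched key has been released and all four keys are up (value of joint each of key_a, key_b, key_c, key_d below 0.0015 m), for 0.2 s.
At the end, for the whole second after the job is handed in: all four keys are up (within 1.5 mm of the top of their travel) and the loose things lie at rest (all of step 5 and linear speed of each of sauce_cup, empty_cup, tape, pen below 0.02 m/s); the robot touches nothing.
It fails at once if a free key is pressed in past 7 mm while another key is still latched down ((value of joint key_a above 0.007 m and value of joint any of key_b, key_c, key_d above 0.003 m) or (value of joint key_b above 0.007 m and value of joint any of key_a, key_c, key_d above 0.003 m) or (value of joint key_c above 0.007 m and value of joint any of key_a, key_b, key_d above 0.003 m) or (value of joint key_d above 0.007 m and value of joint any of key_a, key_b, key_c above 0.003 m)).
It fails at once if a bystander is lifted, carried or shoved more than 15 mm, or tipped (distance of any of sauce_cup, empty_cup, tape, pen from where it was at the start of the episode above 0.015 m or angle between any of sauce_cup, empty_cup, tape's own z axis and vertical above 0.35 rad).
It also fails if it takes over 45 s, if anything falls off the work surface, if the arm or the gripper's body presses on something with over 40 N, if the wrist force passes 120 N, or if a joint passes its speed limit or range.

## Working session

There is one attempt and no reset: what is moved stays moved. The work goes in short steps, Python scripts to look and compute and a shell command to move; the robot and the scene stay as the last step left them, time stands still between calls to the robot, and variables do not carry over. Pictures are saved under pics/ and viewed, and the job is handed in when it is done.

```bash
ls; mkdir -p pics; cat > h.py <<'E'
import numpy as np, cv2
from station import *
from scipy.spatial.transform import Rotation as Ro
def shot(c,n):
    K=get_calibration(c); im=capture(c); cv2.imwrite(f'pics/{n}.png',im); return im,K
def w(K,p):
    return np.array(K['R']).T@(np.array(p)-np.array(K['t']).ravel())
def proj(K,X):
    c=np.array(K['R'])@np.array(X)+np.array(K['t']).ravel(); q=np.array(K['mtx'])@c; return q[:2]/q[2]
def onz(K,u,v,z):
    R=np.array(K['R']);o=-R.T@np.array(K['t']).ravel();d=R.T@np.linalg.inv(K['mtx'])@[u,v,1]
    return o+d*(z-o[2])/d[2]
E
python3 - <<'E'
from h import *
np.set_printoptions(precision=1,suppress=True)
print(get_state())
for c in('top','scene'):
    im,K=shot(c,c+'0')
    for t in ('call_box','key_a'):
        for d in spot_in(c,t)[:6]: print(c,t,d['confidence'],w(K,d['centre']))
E
```

```text
pics
{'time': 0.0, 'joints': array([-0.9,  0.3,  0.1, -0. , -1.4, -0.3]), 'dq': array([-0., -0.,  0., -0.,  0.,  0.]), 'joint_efforts': array([  0. , -38.7,  23.8,   5.4,  -0. ,   0. ]), 'position': array([ 189.4, -515.8,  230.4]), 'eef_rot': array([ 0.5, -3.1, -0. ]), 'ft_force': array([-0.3,  0.2, -0.5]), 'moment': array([-0.,  0., -0.]), 'width': 85.25062297950348}
top call_box 0.75 [481.7 109.4  49.7]
top key_a 0.71 [486.2 134.9  58.4]
top key_a 0.69 [482.8 183.7  65.9]
top key_a 0.67 [480.7  83.5  65.1]
top key_a 0.58 [484.2  36.1  66.4]
top key_a 0.3 [507.4 280.2  25.4]
scene call_box 0.67 [431.6 143.9  47.2]
scene key_a 0.69 [477.4 191.8  65.5]
scene key_a 0.56 [472.4 143.9  58.3]
scene key_a 0.54 [471.1  43.2  52.9]
scene key_a 0.43 [473.   96.   63.1]
```

View pics/top0.png

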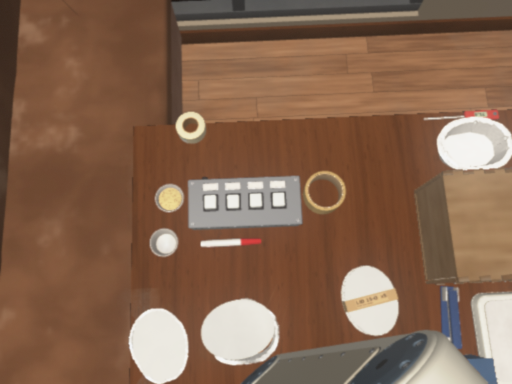

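View pics/scene0.png

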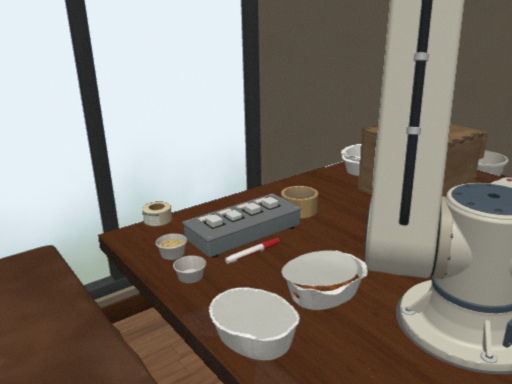

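The top view shows the box at columns 188–301, rows 177–228. The keys are at about (210,202), (233,201), (256,200) and (279,199), the pen is below at (230,243), the cups are to the left and the tape is to the right. Next I'll refine these positions.

```bash
python3 - <<'E'
from h import *
np.set_printoptions(precision=1,suppress=True)
K=get_calibration('top'); im=cv2.imread('pics/top0.png')
cv2.imwrite('pics/topz.png',cv2.resize(im[160:260,150:350],None,fx=4,fy=4,interpolation=cv2.INTER_CUBIC))
s=cv2.imread('pics/scene0.png')
cv2.imwrite('pics/scz.png',cv2.resize(s[180:270,170:320],None,fx=5,fy=5,interpolation=cv2.INTER_CUBIC))
g=im.min(2); sub=(g>175).astype(np.uint8); sub[:190]=0; sub[212:]=0; sub[:,:195]=0; sub[:,295:]=0
n,l,st,ce=cv2.connectedComponentsWithStats(sub)
for i in range(1,n):
    if st[i,4]>30: print(st[i],ce[i],onz(K,*ce[i],64))
C=[(188.5,180.5),(299,177),(301.5,224),(190.5,228)]
for c in C: print(c,onz(K,*c,50))
print(get_calibration('wrist'))
E
```

```text
[273 193  12  13 145] [278.2 199. ] [483.1  34.1  64. ]
[205 195  11  14 142] [210.  201.1] [485.2 182.7  64. ]
[227 195  12  13 149] [232.6 200.9] [483.4 133.4  64. ]
[250 194  12  13 147] [255.2 200. ] [483.2  84.1  64. ]
(188.5, 180.5) [537.5 230.8  50. ]
(299, 177) [534.2 -16.2  50. ]
(301.5, 224) [428.1 -14.4  50. ]
(190.5, 228) [430.3 227.8  50. ]
{'mtx': array([[287. ,   0. , 258.2],
       [  0. , 287. , 192.4],
       [  0. ,   0. ,   1. ]]), 'R': array([[-0.3,  0.9,  0. ],
       [ 0.9,  0.3,  0.3],
       [ 0.3,  0.1, -0.9]]), 't': array([550.8, -42. , 379.4])}
```

```bash
python3 - <<'E'
from h import *
s=get_state(); print(Ro.from_rotvec(s['eef_rot']).as_matrix().round(3), s['position'])
E
```

```text
[[-0.939 -0.345 -0.   ]
 [-0.345  0.939  0.001]
 [ 0.     0.001 -1.   ]] [ 189.50579012 -516.15269061  230.99087053]
```

View pics/topz.png

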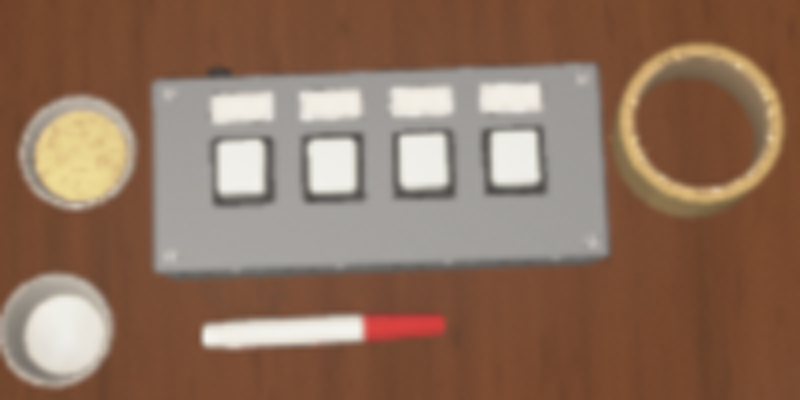

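View pics/scz.png

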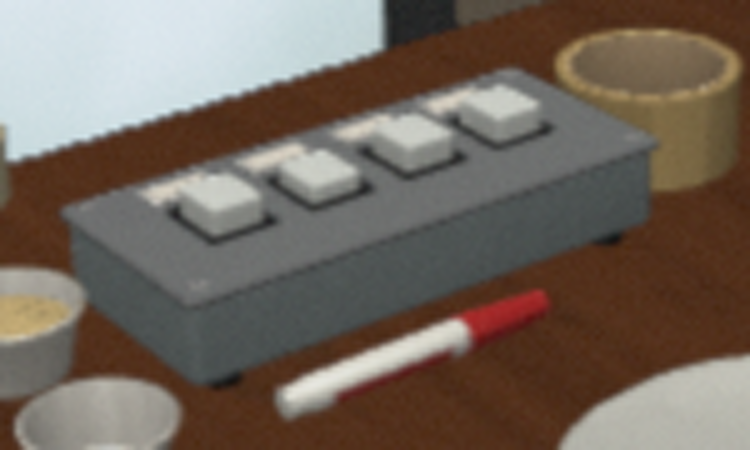

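The scene close-up shows the second key from the left standing lower than the others, and the network agrees (58 mm against 65 mm), so that is the latched one. Before moving I'll check the height and place of the wooden crate on the right.

```bash
python3 - <<'E'
from h import *
np.set_printoptions(precision=1,suppress=True)
K=get_calibration('top')
print(onz(K,425,284,0),onz(K,417,186,0))
for z in (50,100,150,200): print(z,onz(K,453,278,z),onz(K,443,175,z))
print('cam',-np.array(K['R']).T@np.array(K['t']).ravel())
s=get_state();R=Ro.from_rotvec(s['eef_rot']).as_matrix()
for p in ([260,-120,200],[485,184,95]):print(R.T@(np.array(p)-s['position']))
E
```

```text
[ 289.  -284.7    0. ] [ 513.  -295.4    0. ]
50 [ 298.2 -327.2   50. ] [ 524.1 -337.7   50. ]
100 [ 297.1 -305.8  100. ] [ 511.5 -315.7  100. ]
150 [ 295.9 -284.3  150. ] [ 499.  -293.8  150. ]
200 [ 294.8 -262.9  200. ] [ 486.4 -271.8  200. ]
cam [ 276.1   96.2 1038.3]
[-202.7  347.6   31.2]
[-518.7  555.4  136.3]
```

Crate height is about 150 mm and the TCP is at 231 mm, so I'll cross at constant height with the gripper shut.

```bash
python3 -m inch '[[[-0.02,0.022,0,0],[-0.05,0.054,0,0],[-0.08,0.086,0,0],[-0.11,0.118,0,0],[-0.14,0.15,0,0],[-0.17,0.182,0,0],[-0.2,0.214,0,0],[-0.23,0.246,0,0],[-0.26,0.278,0,0],[-0.29,0.31,0,0]]]' 1
python3 -m inch '[[[-0.03,0.032,0,0.04],[-0.06,0.064,0,0.1],[-0.09,0.096,0,0.16],[-0.12,0.128,0,0.22],[-0.15,0.16,0,0.28],[-0.18,0.19,0,0.33],[-0.205,0.22,0,0.36],[-0.22,0.237,0,0.36],[-0.229,0.245,0,0.36],[-0.229,0.245,0,0.36]]]'
python3 -c "
from h import *
s=get_state();print(s['position'],Ro.from_rotvec(s['eef_rot']).as_matrix().round(3),s['width'],s['ft_force'])
im,K=shot('wrist','w1')
for d in spot_in('wrist','key_a')[:5]: print(d['confidence'],w(K,d['centre']))
"
```

```text
time: 1.3
position: [355.2, -123.6, 231.6]
eef_rot: [-0.55, 3.092, -0.0]
ft_force: [0.4, -1.2, 0.5]
width: 0.1
time: 2.3
position: [485.8, 184.4, 230.7]
eef_rot: [-0.011, -3.141, 0.001]
ft_force: [0.1, -0.8, 0.8]
width: 0.2
[485.77869286 184.38821917 230.68006856] [[-1.     0.007 -0.001]
 [ 0.007  1.    -0.001]
 [ 0.001 -0.001 -1.   ]] 0.1522327533211975 [ 0.12045298 -0.78433339  0.77389743]
0.87 [484.34550522  85.05217961  61.06440013]
0.78 [486.86196077 132.43324959  55.97798112]
0.68 [481.90581936 182.57367221  63.75259892]
0.66 [484.00884752  40.95388852  62.34400368]
```

View pics/w1.png

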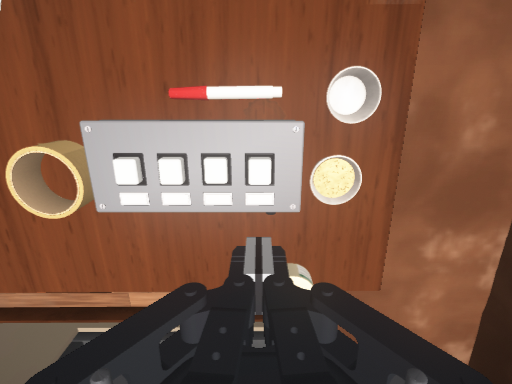

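The wrist view is rotated by 180°. The keys are at (260,171), (216,171), (172,171) and (128,171), with the rightmost in the picture being the robot's leftmost. I'll refine these and then descend.

```bash
python3 - <<'E'
from h import *
np.set_printoptions(precision=1,suppress=True)
K=get_calibration('wrist'); im=cv2.imread('pics/w1.png')
g=im.min(2); sub=(g>190).astype(np.uint8); sub[:150]=0; sub[190:]=0; sub[:,:100]=0; sub[:,290:]=0
n,l,st,ce=cv2.connectedComponentsWithStats(sub)
for i in range(1,n):
    if st[i,4]>30: print(st[i],ce[i],onz(K,*ce[i],64),onz(K,*ce[i],60))
E
python3 -m inch '[[[0,0,0.02,0],[0.001,-0.001,0.05,0],[0.001,-0.001,0.08,0],[0.001,-0.001,0.11,0],[0.001,-0.001,0.13,0],[0.001,-0.001,0.145,0],[0.001,-0.001,0.155,0],[0.001,-0.001,0.16,0],[0.001,-0.001,0.16,0],[0.001,-0.001,0.16,0]]]'
python3 -m inch '[[[0,0,0,0],[0,0,0,0]]]'
```

```text
[ 129  150  161   40 3420] [207.9 170.3] [481.5 126.2  64. ] [482.5 125.5  60. ]
[112 159  27  26 619] [125.2 171.4] [481.9  34.4  64. ] [482.9  32.4  60. ]
[204 158  23  26 575] [215.3 170.3] [481.5 134.3  64. ] [482.6 133.7  60. ]
[249 158  22  27 582] [259.5 171.1] [482.8 183.3  64. ] [483.9 183.3  60. ]
time: 3.4
position: [485.0, 182.7, 72.2]
eef_rot: [0.013, 3.14, 0.001]
ft_force: [-0.1, 0.2, 0.7]
width: 0.1
time: 3.6
position: [484.8, 182.8, 71.9]
eef_rot: [0.013, 3.141, 0.001]
ft_force: [-0.1, -0.3, 0.2]
width: 0.6
```

```bash
python3 -m inch '[[[0,0,0.003,0],[0,0,0.005,0],[0,0,0.007,0],[0,0,0.008,0],[0,0,0.009,0],[0,0,0.0095,0],[0,0,0.0095,0],[0,0,0.0095,0]]]'
python3 -m inch '[[[0,0,0,0]]]'; python3 -m inch '[[[0,0,0,0]]]'
```

```text
time: 4.4
position: [484.5, 182.5, 61.9]
eef_rot: [0.013, 3.142, 0.0]
ft_force: [-0.9, -0.5, 3.4]
width: -0.0
time: 4.5
position: [484.5, 182.5, 61.8]
eef_rot: [-0.013, -3.142, 0.0]
ft_force: [-1.6, 0.3, 2.0]
width: -0.1
time: 4.6
position: [484.5, 182.5, 61.9]
eef_rot: [0.013, 3.142, 0.0]
ft_force: [-1.1, -0.9, 1.8]
width: -0.1
```

```bash
python3 -m inch '[[[0,0,0.001,0],[0,0,0.002,0],[0,0,0.002,0],[0,0,0.002,0]]]'
python3 -m inch '[[[0,0,-0.006,0],[0,0,-0.014,0],[0,0,-0.014,0],[0,-0.015,-0.014,0],[0,-0.035,-0.014,0],[0,-0.047,-0.014,0],[0,-0.05,-0.014,0],[0,-0.05,-0.014,0],[0,-0.05,-0.014,0]]]'
python3 -m inch '[[[0,0,0.004,0],[0,0,0.007,0],[0,0,0.009,0],[0,0,0.01,0],[0,0,0.011,0],[0,0,0.012,0],[0,0,0.012,0],[0,0,0.012,0]]]'
python3 -m inch '[[[0,0,0.001,0],[0,0,0.002,0],[0,0,0.0025,0],[0,0,0.0025,0]]]'
python3 -m inch '[[[0,0,0,0]]]'
```

```text
time: 5.0
position: [484.5, 182.5, 59.8]
eef_rot: [-0.013, -3.142, 0.0]
ft_force: [-0.4, -1.1, 3.8]
width: -0.0
time: 5.9
position: [484.2, 132.8, 73.8]
eef_rot: [0.013, 3.141, 0.0]
ft_force: [0.2, 0.4, -0.1]
width: -0.1
time: 6.7
position: [484.1, 132.6, 61.8]
eef_rot: [0.013, 3.141, 0.0]
ft_force: [0.2, 0.0, 0.1]
width: 0.1
time: 7.1
position: [484.2, 132.6, 59.6]
eef_rot: [0.013, 3.141, 0.0]
ft_force: [-1.9, -0.5, 3.1]
width: 0.4
time: 7.2
position: [484.2, 132.6, 59.5]
eef_rot: [0.013, 3.141, 0.0]
ft_force: [-1.1, 0.0, 3.9]
width: -0.3
```

Force confirms it: key 2 gave no contact at 61.8 mm and a stiff contact at 59.6 mm, so it is latched. On to keys 3 and 4.

```bash

python3 -m inch '[[[0,0,-0.006,0],[0,0,-0.014,0],[0,0,-0.014,0],[0,-0.015,-0.014,0],[0,-0.035,-0.014,0],[0,-0.047,-0.014,0],[0,-0.05,-0.014,0],[0,-0.05,-0.014,0],[0,-0.05,-0.014,0]]]'
python3 -m inch '[[[0,0,0.004,0],[0,0,0.007,0],[0,0,0.009,0],[0,0,0.01,0],[0,0,0.011,0],[0,0,0.012,0],[0,0,0.013,0],[0,0,0.013,0],[0,0,0.013,0]]]'
python3 -m inch '[[[0,0,0,0]]]'
```

```text
time: 8.1
position: [483.8, 82.8, 73.3]
eef_rot: [0.013, 3.141, 0.0]
ft_force: [-0.3, 0.4, 0.4]
width: -0.1
time: 9.0
position: [483.7, 82.6, 60.4]
eef_rot: [0.013, 3.141, 0.0]
ft_force: [-1.1, 1.3, 3.1]
width: 0.0
time: 9.1
position: [483.7, 82.6, 60.4]
eef_rot: [0.013, 3.141, 0.0]
ft_force: [-2.9, 1.5, 2.9]
width: -0.1
```

```bash

python3 -m inch '[[[0,0,-0.006,0],[0,0,-0.014,0],[0,0,-0.014,0],[0,-0.015,-0.014,0],[0,-0.035,-0.014,0],[0,-0.047,-0.014,0],[0,-0.049,-0.014,0],[0,-0.049,-0.014,0],[0,-0.049,-0.014,0]]]'
python3 -m inch '[[[0,0,0.004,0],[0,0,0.007,0],[0,0,0.009,0],[0,0,0.01,0],[0,0,0.011,0],[0,0,0.012,0],[0,0,0.014,0],[0,0,0.014,0],[0,0,0.014,0]]]'
python3 -m inch '[[[0,0,0,0]]]'
python3 -m inch '[[[0,0,-0.006,0],[0,0,-0.014,0],[0,0,-0.014,0],[0,0.02,-0.014,0],[0,0.05,-0.014,0],[0,0.08,-0.014,0],[0,0.094,-0.014,0],[0,0.099,-0.014,0],[0,0.099,-0.014,0],[0,0.099,-0.014,0]]]'
```

```text
time: 10.0
position: [483.4, 33.7, 74.3]
eef_rot: [0.013, 3.142, 0.0]
ft_force: [0.1, -0.7, 0.0]
width: 0.4
time: 10.9
position: [483.3, 33.6, 60.4]
eef_rot: [0.013, 3.141, 0.0]
ft_force: [-1.5, 0.3, 2.6]
width: -0.3
time: 11.0
position: [483.3, 33.6, 60.4]
eef_rot: [0.013, 3.141, 0.0]
ft_force: [-1.9, 1.1, 3.7]
width: 0.1
time: 12.0
position: [483.9, 131.8, 74.2]
eef_rot: [-0.014, -3.141, 0.0]
ft_force: [0.5, -1.4, 0.5]
width: -0.1
```

```bash

python3 -m inch '[[[0,0,0.005,0],[0,0,0.009,0],[0,0,0.012,0],[0,0,0.014,0],[0,0,0.016,0],[0,0,0.018,0],[0,0,0.0195,0],[0,0,0.0195,0],[0,0,0.0195,0],[0,0,0.0195,0]]]'
python3 -m inch '[[[0,0,0,0]]]'
```

```text
time: 13.0
position: [484.0, 132.2, 55.2]
eef_rot: [-0.012, -3.141, 0.001]
ft_force: [-2.6, -2.3, 7.0]
width: 0.1
time: 13.1
position: [483.9, 132.2, 55.2]
eef_rot: [-0.012, -3.142, 0.001]
ft_force: [-2.9, -1.9, 6.6]
width: -0.2
```

Depth is 8.8 mm at about 6.7 N, past the release point. Letting go now.

```bash

python3 -m inch '[[[0,0,-0.005,0],[0,0,-0.015,0],[0,0,-0.035,0],[0,0,-0.065,0],[0,0,-0.1,0],[0,0,-0.13,0],[0,0,-0.155,0],[0,0,-0.165,0],[0,0,-0.165,0],[0,0,-0.165,0]]]'
python3 - <<'E'
from h import *
np.set_printoptions(precision=1,suppress=True)
for c in ('wrist','scene','top'):
    im,K=shot(c,c+'9')
    for d in spot_in(c,'key_a')[:5]: print(c,d['confidence'],w(K,d['centre']))
a=cv2.imread('pics/scene0.png');b=cv2.imread('pics/scene9.png')
f=lambda s:cv2.resize(s[190:260,170:320],None,fx=5,fy=4,interpolation=cv2.INTER_CUBIC)
cv2.imwrite('pics/cmp.png',np.vstack([f(a),f(b)]))
E
```

```text
time: 14.1
position: [483.5, 132.6, 218.6]
eef_rot: [-0.013, -3.14, 0.0]
ft_force: [-0.3, -0.4, -0.0]
width: 0.1
wrist 0.87 [481.2 182.8  64.4]
wrist 0.8 [485.9 132.1  65.9]
wrist 0.73 [482.2  36.9  62.8]
wrist 0.58 [484.9  87.1  62.3]
scene 0.63 [476.  192.7  67.4]
scene 0.57 [471.   45.1  53.3]
scene 0.52 [473.  144.2  63.6]
top 0.68 [482.2  31.7  63. ]
top 0.65 [485.2 182.6  63.4]
top 0.64 [477.   79.8  63.7]
top 0.51 [483.6 135.4  61.9]
top 0.44 [483.9 181.7  61.6]
```

View pics/cmp.png

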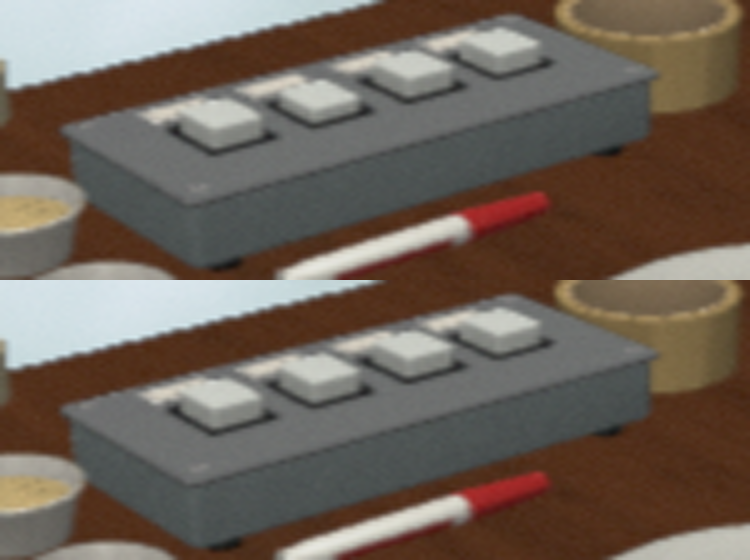

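View pics/wrist9.png

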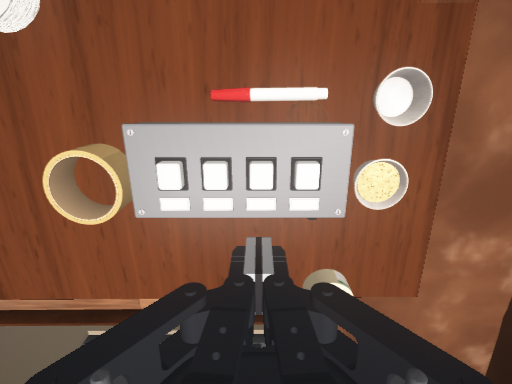

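In the comparison (top before, bottom after), the second key at (320,375) now stands as tall as its neighbours. In the wrist view all four keys look alike at row 175, and the pen, cups and tape look unmoved. Handing in.

```bash
python3 -c "
from station import *
print(job_done(), get_state()['time'])"
```

```text
the job is handed in; nothing more can be done
the job is handed in; nothing more can be done
```

I tapped the four keys from left to right with the shut fingertips and then released the latched one; all four now appear to be up. I handed the job in about 14 s into the 45 s allowed; no verdict is reported.

- **Taps:** each reached about 59.5–60.4 mm above the table, 3.6–4.5 mm below the up height. That is a little short of the suggested 5–6 mm, but each tap read about 3–4 N. The second key from the left was the latched one: no contact at 61.8 mm, then firm contact at 59.6 mm.
- **Release:** I pressed the second key 8.8 mm below the up position at about 6.7 N, let go, and raised the arm to 219 mm, where the force reading was zero.
- **Last checks:** the wrist and top cameras put all four keys at about 62–66 mm, and before-and-after pictures show the second key level with the others. The cups, tape and pen look unmoved.
- **Disagreement:** in the last scene-camera picture the network missed the third key. It also read the rightmost key low, at 53 mm, but it had read the same before I touched anything, so I took that as a bias of that view.

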